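# Clear the pastry slab and bring the knobbed jar to the front

## Robot

A 6-joint arm with a two-finger parallel gripper is mounted at the origin on the work surface. World frame = base frame: x ahead of the robot, y to its left, z up, the work surface at z = 0. Lengths are in m, angles in rad, forces in N, time in s.
With the tool pointing down it reaches from about 0.25 to 0.775 m from the base axis. Payload 4 kg.
Tool frame: the origin (TCP) lies midway between the tips of the shut fingers; the grasp point (between the pads) lies 19 mm behind it; z points along the fingers, y is the direction in which the jaws open and shut (so a half turn about z gives the same grasp; the last joint's range is limited). The gripper opens to 94 mm and grips with 3 to 60 N. Pads are 16 mm wide; open, the fingers measure 119 mm over their backs; the gripper's body (75 mm by 177 mm) begins 78 mm behind the grasp point.
Start: joints at [-1.272, 0.087, 1.371, -0, 1.684, -0.103], TCP at [0.215, -0.506, 0.206] pointing down, gripper open.
Joint ranges: [-3.1, 3.1], [-0.76, 2.03], [0.27, 2.55], [-1.08, 4.22], [0.17, 2.65], [-2.57, 2.57]. Speed limits (rad/s): [2.79, 2.79, 3.14, 3.14, 3.14, 3.14].

## Interface

Orientations are given as [roll, pitch, yaw] about the fixed x, y, z axes, in that order (R = Rz(yaw) Ry(pitch) Rx(roll)).
In Python, from bench import get_obs, snapshot, ticket gives the robot as it stands.
- The arm moves only by the shell command python3 -m creep 'ROWS' [OPENING]. ROWS is JSON, a list that holds one entry, the list of rows, each a list of 4 numbers: the shift along the tool's x, y, z in mm, then the turn about the tool's z in degrees. A call has 1 to 8 rows; each row shifts and turns the commanded pose from where the row before left it, along the tool's axes as they then stand; what a row does not reach is not made up. A row lasts 1/8 s, in which the tool goes at most 62.5 mm and 10.7 degrees, less where a joint would pass 70% of its speed; a pose out of reach is approached as far as the arm can. A call with a gripper value outside its range is refused whole. OPENING is the opening, from 0 (shut) to 1 (fully open), set as the call begins (- or left out, the last holds). The fingers move at their own pace and stop on an object; the grip force is fixed at half the most. Time passes only in rows, so rows that do not move let the fingers close. It gives the time, the measured TCP pose, the force and the opening at its end, in the units of the state.
- get_obs(): the state, without advancing time (a new reading comes with each control period).
- snapshot(name): name is "scene" or "top" or "wrist"; returns a dict with "color" (384x512x3 uint8, red, green, blue), "depth" (384x512 float32, m along the optical axis (not along the pixel's ray), 0 where there is no reading), "fx", "fy", "cx", "cy" (pixels), "extrinsics" (4x4, takes a point from world to camera coordinates). Camera axes: x right, y down, z forward; pixel columns grow to the right and rows downward; lengths in m; the calibration is good to about 2 mm. A picture is of the moment at which its call begins.
- ticket.close_job(): hands the job in, once; it reports no verdict.
The state is a dict: "time": time; "joint_positions": joint angles; "qvel": joint speeds; "joint_torque": joint torques, N m; "tool_pos": TCP position; "ee_rot": TCP orientation; "wrist_force": force on the tool from outside, world axes, zero at the start; "wrist_torque": the same for the moment, N m; "width": finger opening in m.
Only numpy, scipy, OpenCV 4.12 (cv2) and the standard library are available. Lean on these libraries where they do the work, as an engineer would, in place of code of your own. Each camera call takes 0.05 s, during which the arm holds its last target. There are 200 camera calls.

## Task

Use the brush to sweep the three nut shells off the marble slab into the scrap pan at its end, without fingering the shells, then stand the brush upright on its bristles on the bare counter, clear of slab and pan. Then turn the spice carousel until the jar with the ball knob on its lid faces the slab, squarely in line with it, and keep hold of the carousel so that it stays still: the program finishes while still gripping or touching it firmly. Leave the other things on the counter where they stand.

Things in the scene. Friction and masses are not known exactly. Their poses are not given: they have to be found in the camera images.
- front (a point): The front place of the carousel: the point where the centre of the knobbed jar must come (65 mm above the counter). It is fixed, 68 mm from the carousel's axis on the side towards the slab. Axes are those of the fixed station: +y points from here to the carousel's axis, -y along the slab to the pan, +z up. The station (carousel foot, slab and pan in one line) is fixed, but its place and yaw on the counter vary.
- slab (a point): Middle of the top face of the fixed white marble slab, 180 x 180 mm, 12 mm thick, its top 12 mm above the counter; axes as the station's. It lies 200 mm along -y from the carousel's axis; the free space between the slab's near edge and the carousel's disc is 10 mm, and the shells start 0 to 55 mm from the slab's middle on the pan side, within 50 mm either side of the station's y line, so the carousel-side half of the slab starts free.
- pan (a point): Middle of the floor of the fixed dark steel scrap pan, 180 (x) x 100 (y) mm, axes as the station's. Its floor is 2 mm above the counter, 10 mm lower than the slab; it adjoins the slab's edge without a wall there and has walls 26 mm high and 3 mm thick on the other three sides.
- jar (a point): Centre of the glass jar that alone has a ball knob (24 mm) on its lid; it is 49 mm wide, its knob's top 129 mm above the counter, this point 65 mm above the counter. Five such jars, fixed on the carousel at even spacing on a circle of radius 68 mm; the other four have flat lids, tops 104 mm above the counter. Moves with the carousel.
- bar (a point): Middle of the grip bar on top of the carousel, on its vertical axis, 145 mm above the counter. The bar is 70 mm long, 20 mm thick and 40 mm high (125 to 165 mm above the counter), above the flat lids. Its own y axis is along the bar's length, and the knobbed jar lies in the -y direction of it. The carousel (disc 200 mm across, 20 to 30 mm above the counter) turns freely either way without stops on a slightly stiff bearing (about 0.06 N m) and stays where it is left.
- carousel (a joint): Angle of the carousel (rad), growing counter-clockwise seen from above; 0 or any whole turn when the knobbed jar is at the front.
- brush_grip (a point): Middle of the handle of the block brush, 85 mm above the foot of the bristles. The bristle block (stiff) is 140 (x) x 32 (y) mm and 30 mm high, under a wooden back 144 x 38 mm reaching 50 mm; the upright handle on its middle is 30 mm (x) by 24 mm (y), from 50 to 115 mm above the foot. Starts standing on its bristles on the counter; about 0.22 kg; z is up.
- shell1_mid (a point): Middle of a loose brown half nut shell, a dome 25 mm across and 16 mm high; starts dome up on the slab.
- shell2_mid (a point): Another such shell.
- shell3_mid (a point): Another such shell.
- mayo_jar: Bystander: big jar with blue lid, 84 mm across, 120 mm high; origin under its middle.
- oil_can: Bystander: tall yellow can, 60 mm across, 150 mm high; origin under its middle.
- bowl: Bystander: white bowl, 110 mm across, 50 mm high; origin under its middle.
- shaker: Bystander: small glass shaker close beside the slab's far side, 40 mm across, 80 mm high; origin under its middle.
- measure_cup: Bystander: metal mug, 76 mm across, 90 mm high, handle to its +y; origin under its middle.
- carton: Bystander: flat carton 70 x 130 mm, 45 mm high; origin under its middle.
- spatula: Bystander: black spatula lying along its x; origin under its middle.

How it is judged:
On the way, in this order (a step that is already met when the one before it is completed fails the run):
1. all three shells are in the scrap pan (x of shell1_mid in the frame of pan between -0.09 and 0.09 m and y of shell1_mid in the frame of pan between -0.05 and 0.05 m and z of each of shell1_mid, shell2_mid, shell3_mid in the frame of pan below 0.03 m and x of shell2_mid in the frame of pan between -0.09 and 0.09 m and y of shell2_mid in the frame of pan between -0.05 and 0.05 m and x of shell3_mid in the frame of pan between -0.09 and 0.09 m and y of shell3_mid in the frame of pan between -0.05 and 0.05 m), for 0.2 s.
2. the brush stands on its bristles on the bare counter, let go, clear of slab and pan (height (world z) of brush_grip between 0.078 and 0.091 m and angle between brush_grip's own z axis and vertical below 0.15 rad and horizontal distance between brush_grip and pan above 0.065 m and contact force between the fingers and brush below 0.1 N), for 0.2 s.
3. the knobbed jar faces the slab (horizontal distance between jar and front below 0.012 m), for 0.2 s.
At the end, for the whole second after the job is handed in: Still holding: fingers press on the carousel over 1 N, it turns under 0.05 rad/s, the knobbed jar is within 12 mm of the front place. The shells lie in the pan; the brush stands on the counter, within 0.15 rad of upright and over 65 mm from the pan's middle (all of step 1 and height (world z) of brush_grip between 0.078 and 0.091 m and angle between brush_grip's own z axis and vertical below 0.15 rad and horizontal distance between brush_grip and pan above 0.065 m and horizontal distance between jar and front below 0.012 m and velocity of joint carousel between -0.05 and 0.05 rad/s and contact force between the fingers and carousel above 1 N); the arm keeps its last pose, push and grip.
It fails at once if a shell is touched with the fingers (contact force between the fingers and shell1 above 0.3 N or contact force between the fingers and shell2 above 0.3 N or contact force between the fingers and shell3 above 0.3 N).
It fails at once if a bystander is shifted by more than 30 mm (distance of any of mayo_jar, oil_can, bowl, shaker, measure_cup, carton, spatula from where it was at the start of the episode above 0.03 m).
It fails at once if a bystander is tipped (angle between any of mayo_jar, oil_can, bowl, shaker, measure_cup, carton, spatula's own z axis and vertical above 0.5 rad).
It also fails if it takes over 72 s, if anything falls off the work surface, if the arm or the gripper's body presses on something with over 40 N, if the wrist force passes 120 N, or if a joint passes its speed limit or range.

## Working session

There is one attempt and no reset: what is moved stays moved. The work goes in short steps, Python scripts to look and compute and a shell command to move; the robot and the scene stay as the last step left them, time stands still between calls to the robot, and variables do not carry over. Pictures are saved under pics/ and viewed, on a budget of 10 in all, crops included, one or two more only if the job needs it, and the job is handed in when it is done.

```bash
mkdir -p pics; ls
python3 - <<'E'
from bench import get_obs,snapshot
import cv2,numpy as np
for n in("top","scene"):
    s=snapshot(n);cv2.imwrite(f"pics/{n}0.png",s["color"][:,:,::-1]);np.savez(f"{n}0.npz",**s)
    print(n,s["fx"],s["cx"],s["cy"],np.round(s["extrinsics"],3).tolist())
o=get_obs();print({k:np.round(v,3).tolist() for k,v in o.items()})
E
```

```text
pics
top 370.079879619629 255.65708284371158 192.8238338231514 [[-0.003, -1.0, 0.003, -0.008], [-0.996, 0.003, -0.094, 0.563], [0.094, -0.003, -0.996, 1.112], [0.0, 0.0, 0.0, 1.0]]
scene 418.13438965857574 261.18754104705835 190.50875402066052 [[-0.37, 0.929, 0.011, 0.199], [0.626, 0.258, -0.736, -0.241], [-0.686, -0.265, -0.677, 1.815], [0.0, 0.0, 0.0, 1.0]]
{'time': 0.1, 'joint_positions': [-1.272, 0.088, 1.372, -0.0, 1.684, -0.103], 'qvel': [-0.0, -0.001, -0.004, 0.001, 0.001, -0.0], 'joint_torque': [0.003, -34.125, -30.33, 0.072, 0.031, -0.0], 'tool_pos': [0.215, -0.506, 0.204], 'ee_rot': [-3.14, -0.0, 0.402], 'wrist_force': [0.357, 0.369, -0.195], 'wrist_torque': [0.022, -0.007, -0.04], 'width': 0.094}
```

View pics/top0.png

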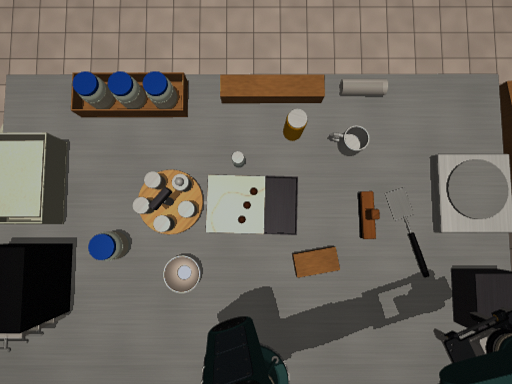

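View pics/scene0.png

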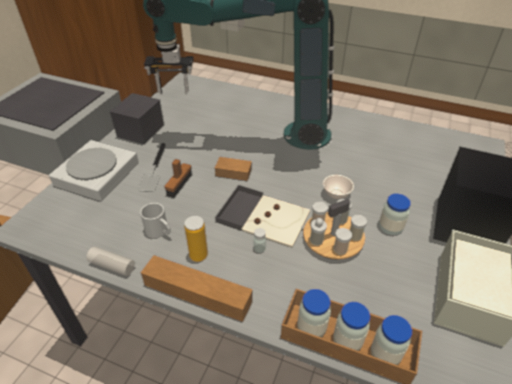

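The top view shows the pan (283,205), slab (236,205), carousel (170,200) with the knob near (181,183), the brush (369,214) with its handle at about (373,213), the shaker (238,158) and the carton (316,262). Next I'll measure these.

```bash
cat > h.py <<'E'
import numpy as np,cv2
from bench import snapshot,get_obs
def pts(s):
    "world xyz for each pixel from depth"
    v,u=np.mgrid[:384,:512]; d=s["depth"].astype(float)
    c=np.stack([(u-s["cx"])/s["fx"]*d,(v-s["cy"])/s["fy"]*d,d],-1); E=s["extrinsics"]
    return (c-E[:3,3])@E[:3,:3]
def ray(s,u,v,z):
    E=s["extrinsics"];R=E[:3,:3];o=-R.T@E[:3,3]
    d=R.T@np.array([(u-s["cx"])/s["fx"],(v-s["cy"])/s["fy"],1]);return o+d*(z-o[2])/d[2]
def blobs(m,amin=8):
    n,l,st,c=cv2.connectedComponentsWithStats(m.astype(np.uint8));return [(l==i,st[i],c[i]) for i in range(1,n) if st[i][4]>=amin]
E
python3 - <<'E'
from h import *
s=dict(np.load("top0.npz"));P=pts(s);hsv=cv2.cvtColor(s["color"],cv2.COLOR_RGB2HSV);h,S,V=[hsv[...,i].astype(int) for i in range(3)]
win=lambda a,b,c,d:(lambda m:(m.__setitem__((slice(b,d),slice(a,c)),True),m)[1])(np.zeros((384,512),bool))
def rect(m,z,name):
    b=max(blobs(m),key=lambda b:b[1][4]);
    c=cv2.findContours(b[0].astype(np.uint8),0,2)[0][0]
    w=np.array([ray(s,*p[0],z)[:2] for p in c],np.float32)*1000
    (cx,cy),wh,a=cv2.minAreaRect(w);print(name,round(cx,1),round(cy,1),np.round(wh,1),round(a,2))
rect((V>180)&(S<60)&win(200,170,272,240),.012,"slab")
rect((V<90)&win(262,170,302,240),.02,"pan")
Z=P[...,2]
rect((Z>.04)&(Z<.06)&win(350,180,390,250),.05,"brushback")
m=(Z>.1)&win(350,180,390,250);print("handle",np.round(P[m].mean(0),3),np.ptp(P[m],0),m.sum())
m=(Z>.15)&(Z<.175)&win(130,165,205,240);rect(m,.165,"bar");print(P[m].mean(0))
m=(Z>.113)&(Z<.14)&win(130,165,205,240)
for b in blobs(m,3):print("knob?",b[2],np.round(P[b[0]].mean(0),3),b[0].sum(),P[b[0]][:,2].max())
m=(Z>.095)&(Z<.11)&win(130,165,205,240)
for b in blobs(m,10):print("lid",b[2],np.round(P[b[0]].mean(0),3),b[0].sum())
m=(Z>.015)&(Z<.026)&(Z<.04)&(V<110)&win(225,180,266,230)
for b in blobs(m,5):print("shell",b[2],np.round(P[b[0]].mean(0),3),b[0].sum())
m=(Z>.022)&(Z<.035)&(S>100)&win(125,160,210,245);c=cv2.minEnclosingCircle(np.argwhere(m)[:,::-1].astype(np.float32));print("disc",c,ray(s,*c[0],.03))
m=(Z>.06)&win(225,145,250,170);print("shaker",P[m].mean(0))
E
```

```text
slab 530.1 53.6 [177.2 174.2] 88.1
pan 526.7 -86.6 [101.4 181.6] 87.9
brushback 494.8 -344.8 [141.6  40.3] 1.19
handle [ 0.491 -0.312  0.214] [0.05216986 0.3525742  1.06012195] 104
bar 537.7 251.1 [22.8 69.7] 48.78
[0.5376527  0.25155035 0.16392438]
knob? [178.61111111 180.61111111] [0.589 0.207 0.126] 54 0.13201413571860363
knob? [164.45945946 200.05405405] [0.534 0.245 0.131] 37 0.13989280326694273
lid [152.16956522 179.07826087] [0.596 0.288 0.104] 230
lid [180.32954545 181.70454545] [0.588 0.207 0.104] 176
lid [140.70175439 204.68421053] [0.523 0.319 0.104] 228
lid [185.82608696 208.33913043] [0.512 0.19  0.104] 230
lid [161.58227848 222.94514768] [0.47  0.258 0.104] 237
shell [254.85714286 188.71428571] [ 0.576 -0.007  0.023] 7
shell [250.4 191.6] [0.567 0.006 0.022] 5
shell [246.40740741 204.77777778] [0.526 0.019 0.022] 27
shell [241.5        219.19230769] [0.482 0.034 0.023] 26
disc ((169.82701110839844, 201.36373901367188), 32.79641342163086) [0.53718382 0.25277756 0.03      ]
shaker [0.65964837 0.04255589 0.10517814]
```

Station: axis (537.7, 252), yaw about -1.9°. Knob bearing is -41.1° and front is -91.9°, so the carousel turns about -50.7°. I'll go above the brush first.

```bash
python3 -m creep '[[[53.4,-6.4,0,0],[53.4,-6.4,0,0],[53.4,-6.4,0,0],[53.4,-6.4,0,0],[53.4,-6.4,0,0],[53.4,-6.4,0,0],[0,0,0,-9.7],[0,0,0,-9.7]]]'; python3 -m creep '[[[0,0,0,-9.7],[0,0,0,-9.7],[0,0,0,-9.7],[0,0,0,-9.7],[0,0,0,-9.7],[0,0,0,0],[0,0,0,0]]]'
python3 - <<'E'
from h import *
s=snapshot("wrist");cv2.imwrite("pics/w1.png",s["color"][:,:,::-1]);np.savez("w1.npz",**s)
E
```

```text
time: 1.1
tool_pos: [0.4955, -0.3446, 0.2044]
ee_rot: [-3.14, 0.0, 0.748]
wrist_force: [-0.1, -0.2, 0.4]
width: 0.0939
time: 1.98
tool_pos: [0.4948, -0.3455, 0.2051]
ee_rot: [-3.141, -0.0, 1.584]
wrist_force: [-0.1, -0.2, 0.9]
width: 0.094
```

View pics/w1.png

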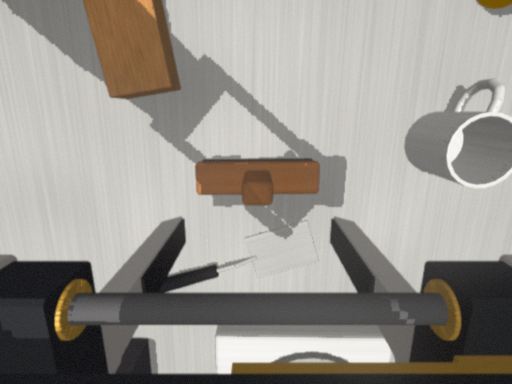

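The wrist view shows the brush back at (258,177), the handle at (258,190) and both fingers clear. I'll measure the handle.

Run:
```python
from h import *
s=dict(np.load("w1.npz"));P=pts(s);Z=P[...,2];box=np.zeros((384,512),bool);box[145:212,180:340]=1
for n,a,b,z in(("handletop",.105,.125,.115),("back",.042,.06,.05)):
    m=box&(Z>a)&(Z<b);print(n,m.sum(),P[m].mean(0),P[m].min(0),P[m].max(0))
    b=max(blobs(m),key=lambda b:b[1][4]);c=cv2.findContours(b[0].astype(np.uint8),0,2)[0][0]
    print(cv2.minAreaRect(np.array([ray(s,*p[0],z)[:2] for p in c],np.float32)*1000))
```

```text
handletop 745 [ 0.49478882 -0.34513625  0.11321866] [ 0.48045152 -0.35751012  0.10535431] [ 0.50933644 -0.33462648  0.11635832]
((494.7923583984375, -344.65533447265625), (28.340373992919922, 23.324657440185547), 0.8342978954315186)
back 3303 [ 0.49468893 -0.34430739  0.04897421] [ 0.42263189 -0.36690633  0.04200792] [ 0.56668249 -0.32620537  0.05967961]
((494.80987548828125, -345.4705810546875), (141.95655822753906, 38.03065490722656), 1.4351435899734497)
```

```bash
python3 -m creep '[[[0,0,50,0],[0,0,50,0],[0,0,25,0],[0,0,10,0],[0,0,0,0]]]' ; python3 -m creep '[[[0,0,0,0],[0,0,0,0],[0,0,0,0],[0,0,0,0],[0,0,0,0],[0,0,0,0]]]' 0; python3 -m creep '[[[0,0,-20,0],[0,0,-40,0],[0,0,-30,0],[0,0,0,2.7],[0,0,0,0]]]'
```

```text
time: 2.65
tool_pos: [0.495, -0.3456, 0.0705]
ee_rot: [-3.141, -0.0, 1.586]
wrist_force: [0.4, 0.7, 0.3]
width: 0.0939
time: 3.4
tool_pos: [0.4949, -0.3456, 0.0705]
ee_rot: [-3.142, 0.0, 1.587]
wrist_force: [0.2, 0.3, -0.2]
width: 0.0374
time: 4.03
tool_pos: [0.4946, -0.3453, 0.1598]
ee_rot: [-3.141, -0.001, 1.54]
wrist_force: [-1.4, 0.5, -2.6]
width: 0.0298
```

Run:
```python
from h import *
s=snapshot("wrist");cv2.imwrite("pics/w2.png",s["color"][:,:,::-1]);P=pts(s);Z=P[...,2];c=s["color"].astype(int)
m=(c[...,0]>c[...,2]*1.7)&(c[...,0]>60);m[:100]=0
for b in blobs(m,200):
  q=P[b[0]];print(b[1],b[2],np.percentile(q,[2,10,50,90,98],axis=0).round(3).tolist())
```

```text
[  164   187   188    87 10081] [257.54766392 218.68574546] [[0.429, -0.362, 0.116], [0.441, -0.356, 0.125], [0.495, -0.339, 0.127], [0.549, -0.33, 0.191], [0.562, -0.328, 0.192]]
[188 279  15  62 542] [194.0904059  310.66420664] [[0.479, -0.328, 0.266], [0.48, -0.325, 0.269], [0.48, -0.318, 0.275], [0.48, -0.314, 0.278], [0.481, -0.313, 0.279]]
[313 279  15  62 520] [320.83076923 310.89230769] [[0.511, -0.329, 0.265], [0.511, -0.326, 0.269], [0.512, -0.318, 0.275], [0.512, -0.315, 0.278], [0.513, -0.314, 0.279]]
[  86  355  341   19 4577] [273.00764693 366.27594494] [[0.46, -0.328, 0.28], [0.467, -0.328, 0.282], [0.502, -0.327, 0.284], [0.527, -0.325, 0.286], [0.532, -0.322, 0.29]]
```

View pics/w2.png

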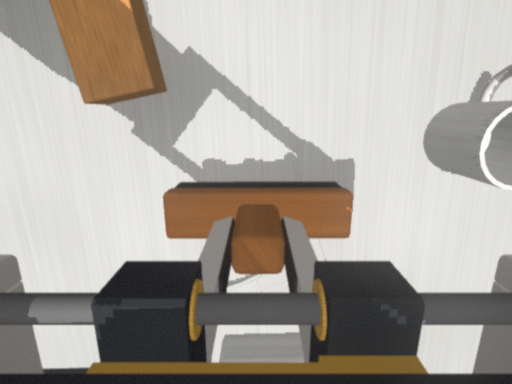

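The brush is held level, with its foot 83 mm below the TCP. Next I carry it over the free half of the slab.

```bash
python3 -m creep '[[[55.4,3,0,0],[55.4,3,0,0],[55.4,3,0,0],[55.4,3,0,0],[55.4,3,0,0],[55.4,3,0,0],[55.4,3,0,0],[55.4,3,0,0]]]'; python3 -m creep '[[[0,0,0,0],[0,0,0,0]]]'
python3 - <<'E'
from h import *
s=snapshot("top");cv2.imwrite("pics/t2.png",cv2.resize(s["color"][130:260,110:320,::-1],None,fx=3.5,fy=3.5))
E
```

```text
time: 5.08
tool_pos: [0.532, 0.0984, 0.1592]
ee_rot: [-3.14, 0.0, 1.54]
wrist_force: [0.2, 0.0, -2.4]
width: 0.03
time: 5.32
tool_pos: [0.5321, 0.0963, 0.1594]
ee_rot: [-3.14, 0.001, 1.541]
wrist_force: [0.7, -0.5, -2.5]
width: 0.0301
```

View pics/t2.png

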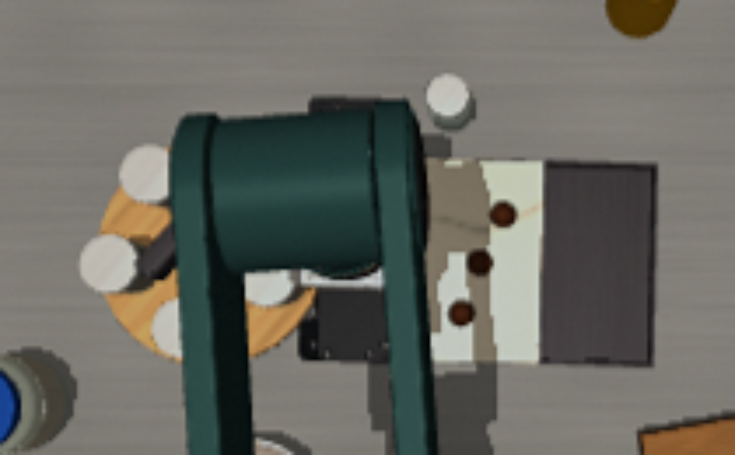

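The arm hides the brush here, but the three shells are undisturbed at (503,213), (480,262) and (461,313), well to the pan side. I'll lower the brush.

```bash
python3 -m creep '[[[0,0,30,0],[0,0,20,0],[0,0,10,0],[0,0,2,0],[0,0,0,0],[0,0,0,0]]]'
```

```text
time: 6.12
tool_pos: [0.5335, 0.0966, 0.0996]
ee_rot: [3.139, -0.0, 1.54]
wrist_force: [0.2, -0.9, -2.3]
width: 0.0298
```

```bash
python3 -m creep '[[[0,0,2,0],[0,0,0,0]]]'; python3 -m creep '[[[-12,0,0,0],[-12,0,0,0],[-12,0,0,0],[-12,0,0,0],[-12,0,0,0],[-12,0,0,0]]]'
```

```text
time: 6.38
tool_pos: [0.5327, 0.0967, 0.0965]
ee_rot: [3.142, 0.0, 1.54]
wrist_force: [-0.3, -0.3, -3.2]
width: 0.0301
time: 7.12
tool_pos: [0.5304, 0.0238, 0.0965]
ee_rot: [3.141, -0.0, 1.54]
wrist_force: [0.2, -0.5, -2.3]
width: 0.0297
```

```bash
python3 -m creep '[[[-12,0,0,0],[-12,0,0,0],[-12,0,0,0],[-12,0,0,0],[-12,0,0,0],[-12,0,0,0],[-12,0,0,0]]]';python3 -m creep '[[[-2,0,0,0],[0,0,0,0],[0,0,-20,0],[0,0,-40,0],[0,0,-10,0],[-35,0,0,0],[-60,0,0,0],[-60,0,0,0]]]';python3 -m creep '[[[-60,0,0,0],[0,0,0,0],[0,0,0,0]]]'
python3 - <<'E'
from h import *
s=snapshot("top");cv2.imwrite("pics/t3.png",cv2.resize(s["color"][130:300,110:430,::-1],None,fx=2.5,fy=2.5))
E
```

```text
time: 8.0
tool_pos: [0.5279, -0.06, 0.0965]
ee_rot: [3.141, -0.0, 1.54]
wrist_force: [-0.2, -0.7, -2.5]
width: 0.0297
time: 9.0
tool_pos: [0.5227, -0.2168, 0.1653]
ee_rot: [-3.141, -0.001, 1.542]
wrist_force: [1.0, -0.5, -2.2]
width: 0.0296
time: 9.38
tool_pos: [0.5207, -0.2755, 0.1651]
ee_rot: [-3.14, -0.002, 1.539]
wrist_force: [0.7, 0.8, -3.1]
width: 0.0295
```

View pics/t3.png

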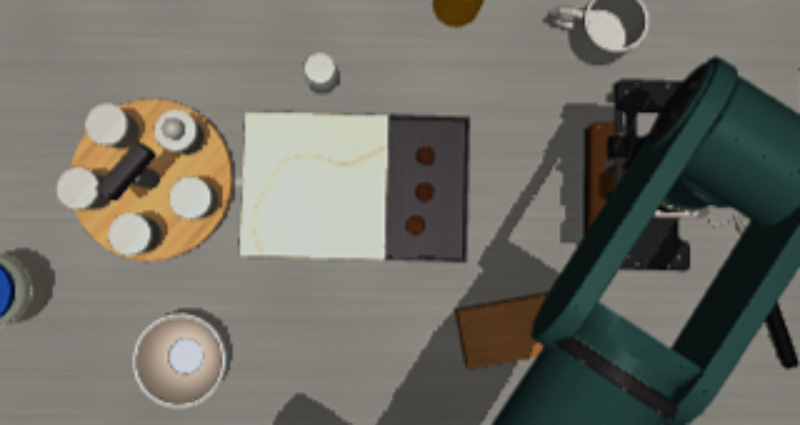

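All three shells lie in the pan, at (425,156), (424,191) and (415,225). I'll set the brush down on the bare counter.

```bash
python3 -m creep '[[[-30,-5,0,0],[0,0,30,0],[0,0,30,0],[0,0,14,0],[0,0,3,0],[0,0,0,0],[0,0,0,0]]]'; python3 -m creep '[[[0,0,2,0],[0,0,0,0],[0,0,0,0]]]'
```

```text
time: 10.3
tool_pos: [0.5161, -0.3064, 0.0912]
ee_rot: [3.139, 0.002, 1.54]
wrist_force: [0.8, -0.0, -3.0]
width: 0.0294
time: 10.68
tool_pos: [0.5152, -0.3061, 0.0876]
ee_rot: [3.141, 0.0, 1.54]
wrist_force: [0.4, 0.2, -2.3]
width: 0.0303
```

```bash
python3 -m creep '[[[0,0,2,0],[0,0,0,0],[0,0,0,0]]]'; python3 -m creep '[[[0,0,1.5,0],[0,0,0,0],[0,0,0,0]]]'
```

```text
time: 11.05
tool_pos: [0.5151, -0.306, 0.0854]
ee_rot: [-3.141, -0.0, 1.54]
wrist_force: [-0.2, 0.5, -2.6]
width: 0.0295
time: 11.42
tool_pos: [0.5152, -0.306, 0.084]
ee_rot: [-3.142, 0.0, 1.54]
wrist_force: [-0.1, -0.6, -3.5]
width: 0.0296
```

```bash
python3 -m creep '[[[0,0,1,0],[0,0,0,0],[0,0,0,0]]]'; python3 -m creep '[[[0,0,1,0],[0,0,0,0],[0,0,0,0]]]'
```

```text
time: 11.8
tool_pos: [0.5152, -0.306, 0.083]
ee_rot: [3.142, 0.0, 1.54]
wrist_force: [0.0, -0.2, -3.1]
width: 0.0296
time: 12.18
tool_pos: [0.5153, -0.3061, 0.0828]
ee_rot: [3.141, 0.001, 1.54]
wrist_force: [-1.5, 1.4, 3.6]
width: 0.0297
```

Contact is made (z force is now +3.6 N). Release and rise.

```bash
python3 -m creep '[[[0,0,0,0],[0,0,0,0],[0,0,0,0],[0,0,0,0],[0,0,0,0],[0,0,0,0]]]' 1; python3 -m creep '[[[0,0,-20,0],[0,0,-50,0],[0,0,-50,0],[0,0,0,0],[0,0,0,0]]]'
python3 - <<'E'
from h import *
s=snapshot("wrist");P=pts(s);Z=P[...,2];c=s["color"].astype(int)
m=(c[...,0]>c[...,2]*1.7)&(c[...,0]>60)&(Z>.04)&(Z<.125)&(abs(P[...,0]-.515)<.09)&(abs(P[...,1]+.306)<.04)
q=P[m];print(m.sum(),np.percentile(q,[2,50,98],axis=0).round(3));t=q[q[:,2]>.105];print("top",t.mean(0));t=q[q[:,2]<.055];print("back",t.mean(0))
E
```

```text
time: 12.92
tool_pos: [0.5152, -0.306, 0.082]
ee_rot: [3.141, 0.0, 1.54]
wrist_force: [0.0, 0.4, 0.2]
width: 0.0863
time: 13.55
tool_pos: [0.515, -0.3058, 0.2014]
ee_rot: [-3.141, -0.0, 1.54]
wrist_force: [-1.1, 0.7, -0.6]
width: 0.0941
4191 [[ 0.449 -0.327  0.046]
 [ 0.516 -0.306  0.049]
 [ 0.582 -0.292  0.115]]
top [ 0.51569496 -0.30862912  0.11327533]
back [ 0.51618765 -0.30799972  0.04892843]
```

The brush stands upright at (516,-308) with its top at 115 mm. On to the carousel bar.

```bash
python3 -m creep '[[[0,0,-35,0],[55.8,0.5,0,0],[55.8,0.5,0,0],[55.8,0.5,0,0],[55.8,0.5,0,0],[55.8,0.5,0,0],[55.8,0.5,0,0],[55.8,0.5,0,0]]]'; python3 -m creep '[[[55.8,0.5,0,0],[55.8,0.5,0,0],[55.8,0.5,0,0],[0,0,0,-10],[0,0,0,-10],[0,0,0,-10],[0,0,0,-10],[0,0,0,-10]]]';python3 -m creep '[[[0,0,0,-0.7],[0,0,0,0],[0,0,0,0]]]'
python3 - <<'E'
from h import *
s=snapshot("wrist");cv2.imwrite("pics/w4.png",s["color"][:,:,::-1]);P=pts(s);Z=P[...,2];np.savez("w4.npz",**s)
r=np.hypot(P[...,0]-.5377,P[...,1]-.252)
m=(Z>.158)&(Z<.175)&(r<.05);print(m.sum(),P[m].mean(0));q=P[m][:,:2].astype(np.float32)*1000;print(cv2.minAreaRect(q))
m=(Z>.11)&(Z<.14)&(r>.045)&(r<.09);print("knob",m.sum(),P[m].mean(0))
E
```

```text
time: 14.6
tool_pos: [0.5297, 0.086, 0.2344]
ee_rot: [-3.137, 0.0, 1.54]
wrist_force: [-0.2, 1.4, 0.9]
width: 0.094
time: 15.6
tool_pos: [0.5366, 0.2513, 0.2341]
ee_rot: [-3.137, -0.002, 2.418]
wrist_force: [-0.3, -0.0, 0.7]
width: 0.0939
time: 15.98
tool_pos: [0.5374, 0.2515, 0.2364]
ee_rot: [-3.141, -0.0, 2.423]
wrist_force: [-0.1, -0.1, 0.4]
width: 0.0938
1701 [0.53557832 0.25534352 0.16374763]
((536.6498413085938, 254.1376495361328), (19.89637565612793, 68.96502685546875), 49.56047821044922)
knob 378 [0.58613007 0.21149582 0.123785  ]
```

View pics/w4.png

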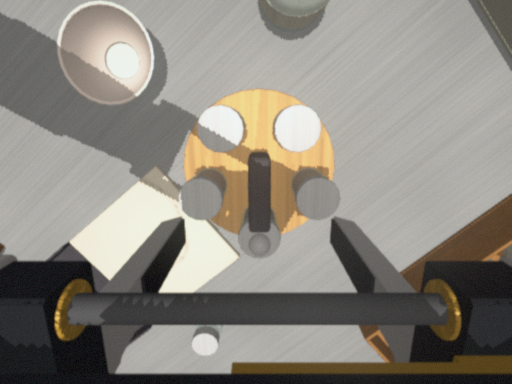

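The wrist view shows the bar at (260,190) in line with the tool and the knob at (259,243), with the fingers straddling. Descend and grip.

```bash
python3 -m creep '[[[0.8,0.9,40,0],[0,0,40,0],[0,0,18,0],[0,0,4,0],[0,0,0,0],[0,0,0,0]]]'; python3 -m creep '[[[0,0,0,0],[0,0,0,0],[0,0,0,0],[0,0,0,0],[0,0,0,0],[0,0,0,0],[0,0,0,0],[0,0,0,0]]]' 0; python3 -m creep '[[[0,0,0,0],[0,0,0,0],[0,0,0,0]]]'
```

```text
time: 16.77
tool_pos: [0.5386, 0.2532, 0.137]
ee_rot: [3.138, 0.002, 2.425]
wrist_force: [-0.7, 0.2, 0.2]
width: 0.0941
time: 17.77
tool_pos: [0.5377, 0.253, 0.1349]
ee_rot: [3.141, 0.0, 2.425]
wrist_force: [-0.4, 0.1, 0.6]
width: 0.0198
time: 18.15
tool_pos: [0.5377, 0.253, 0.1349]
ee_rot: [3.141, 0.0, 2.425]
wrist_force: [1.4, 1.4, -1.6]
width: 0.0199
```

```bash
python3 -m creep '[[[0,0,0,4],[0,0,0,7],[0,0,0,7],[0,0,0,7],[0,0,0,7],[0,0,0,7],[0,0,0,7],[0,0,0,4.8]]]';python3 -m creep '[[[0,0,0,0],[0,0,0,0],[0,0,0,0]]]'
python3 - <<'E'
from h import *
s=snapshot("top");cv2.imwrite("pics/t5.png",cv2.resize(s["color"][130:300,110:430,::-1],None,fx=2.5,fy=2.5))
w=snapshot("wrist");P=pts(w);Z=P[...,2];cv2.imwrite("pics/w5.png",w["color"][:,:,::-1])
r=np.hypot(P[...,0]-.5373,P[...,1]-.2525)
m=(Z>.112)&(Z<.14)&(r>.045)&(r<.09)
for b in blobs(m,20):print("knob?",b[2],b[0].sum(),P[b[0]].mean(0))
m=(Z>.098)&(Z<.109)&(r>.035)&(r<.1)
for b in blobs(m,20):print("lid",b[2],b[0].sum(),P[b[0]].mean(0))
E
```

```text
time: 19.15
tool_pos: [0.537, 0.2527, 0.1349]
ee_rot: [-3.141, 0.0, 1.535]
wrist_force: [-0.2, -0.5, -0.0]
width: 0.0198
time: 19.52
tool_pos: [0.537, 0.2527, 0.1349]
ee_rot: [-3.141, 0.0, 1.539]
wrist_force: [-3.3, 0.4, 0.6]
width: 0.0202
lid [200.87970125 136.84902641] 3749 [0.49964333 0.31064242 0.10324937]
lid [313.94875199 136.72703133] 3766 [0.57857967 0.3082555  0.1032747 ]
lid [173.94324991 234.86041593] 2837 [0.47310383 0.23752399 0.10310483]
lid [341.2342817  234.86195996] 2847 [0.6007122  0.23357105 0.10313522]
lid [239.015625 282.453125] 64 [0.52082634 0.19518796 0.10324623]
lid [275.96923077 282.47692308] 65 [0.55032712 0.19414534 0.10306283]
```

View pics/w5.png

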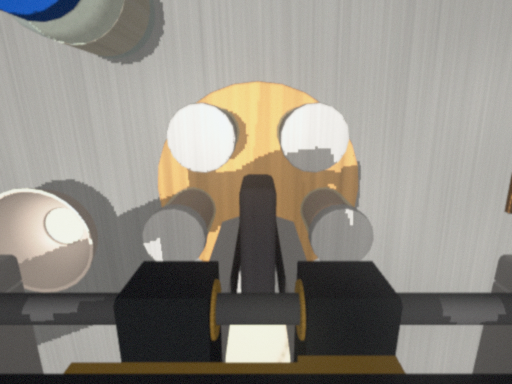

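View pics/t5.png

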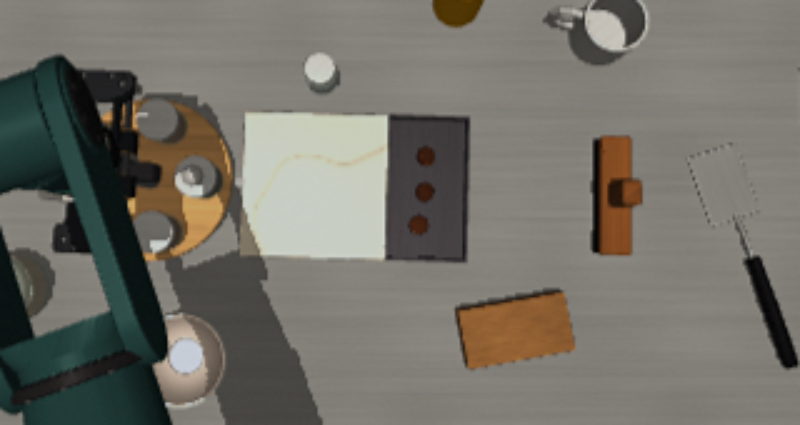

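The knobbed jar at (195,178) faces the slab. The line through the lids is tilted 1.7° against the station's 1.9°. The shells are in the pan and the brush is standing, so I'll hand in while still gripping.

```bash
python3 -m creep '[[[0,0,0,0],[0,0,0,0],[0,0,0,0],[0,0,0,0]]]'; python3 -c "
from bench import ticket
print(ticket.close_job())"
```

```text
time: 20.12
tool_pos: [0.537, 0.2527, 0.1349]
ee_rot: [-3.14, 0.0, 1.538]
wrist_force: [-5.0, -1.4, 2.2]
width: 0.02
the job is handed in; nothing more can be done
None
```

The job is handed in at about 20 s of the 72 s allowed; it reports no verdict, so this rests on my own checks.

- **Shells:** I swept all three into the pan with one brush stroke, and the fingers stayed above the brush back. The last top view shows all three in the pan.
- **Brush:** it stands upright and released on the counter at about (0.516, -0.308), with its handle top at about 115 mm and roughly 0.22 m from the pan's middle.
- **Carousel:** I gripped the bar and turned it about -51°, and the gripper still holds it (opening 20 mm, the bar's thickness). The lid line is within about 0.2° of the station axis, well under 1 mm at the jar. I read this from the lids because the gripper hid the knob from the wrist camera; the top view shows the knobbed jar facing the slab.
- **Other items:** those in the last top view look unmoved, but I did not measure them. The mayo jar was mostly hidden by the arm, and part of the bowl was too.

One reading differed from the rest: the brush gripped about 13 mm higher on its handle than planned, because the fingers were still closing as I lifted. I measured the new offset and used it for the sweep and the placing. No check failed.

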